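Pack the red tea jar under the cantilever tray

TASK

Swing the top tray of the lacquered tea box up and over to the robot's left, fully open, by its bamboo bar, and set the red tea jar down, upright, in the compartment underneath. Then bring the tray back by its bar and lower it gently, without letting it drop, until it is fully home on the box. Leave the black tea jar where it stands.

Things in the scene. Friction and masses are not known exactly. Their poses are not given: they have to be found in the camera images.
- tea_box: Dark brown lacquered open box fixed to the ledge, 112 (x) x 152 (y) x 76 mm high, 163 mm in y over its brass links. Origin: centre of the underside, z up; its +x points to the robot's left (world +y) within 20 degrees. Compartment inside: 100 (x) x 140 (y) mm, centred, walls 6 mm, floor 8 mm above the origin. A shallow tray covers the whole top and opens towards the box's +x.
- tray (a joint): Angle q of the tray's links, rad: 0 closed, tray on the rim; 2.16 fully open, resting on a stop. The tray stays level at the box's yaw and moves on an arc. Its shift from closed, in the box's frame, m: x = 0.075 - 0.085 cos(q + 0.49), z = 0.085 sin(q + 0.49) - 0.04, so 45 mm up midway and 150 mm to +x when open. No spring, light friction: let go, it falls to the nearer end; 3 N lifts it.
- tray_bar (a point): Centre of the pale bamboo grip bar over the tray's middle: 70 mm along the box's y, 14 mm thick along its x, 20 mm high, on two 10 mm brass posts 56 mm apart. Axes as the box's. Closed, it lies 126 mm straight above the box's origin. The tray (112 x 152 mm) has its underside 50 mm and its rim 30 mm below this point. A thin bamboo stick lies in the tray on its +x side.
- red_jar: Glossy red lacquer tea jar, loose, closed, round: 52 mm across from 26 to 44 mm above its base, 38 mm at the base, 56 mm high, about 0.11 kg. Origin: centre of the underside, z up. It stands on the ledge; a black jar of the same shape and a steel caddy (55 mm across, 70 mm high) stand near, centres 95 mm or more apart; the three swap places.
- black_jar: Black lacquer tea jar of the same shape and size as the red one; to be left alone. Origin: centre of its underside.
Things that resemble listed ones, but are neither listed nor needed, are in the scene too. What is shaped like the tea_box but pink is not meant.

How it is judged (in metres and radians):
On the way, in this order (a step that is already met when the one before it is completed fails the run):
1. the tray is swung over to the robot's left (value of joint tray above 1.8 rad), for 0.2 s.
2. the red jar stands upright on the compartment floor, let go, with the tray still open (value of joint tray above 1.8 rad and x of red_jar in the frame of tea_box between -0.04 and 0.04 m and y of red_jar in the frame of tea_box between -0.06 and 0.06 m and z of red_jar in the frame of tea_box below 0.016 m and angle between red_jar's own z axis and vertical below 0.18 rad and contact force between red_jar and the fingers below 0.1 N), for 0.2 s.
At the end, for the whole second after the job is handed in: The tray is back on the box within 0.07 rad (5 mm) of closed and still; the red jar stands at rest on the compartment floor (within 8 mm of it in height), upright within 10 degrees, anywhere inside the compartment; the black jar is within 30 mm of where it began (value of joint tray below 0.07 rad and velocity of joint tray between -0.1 and 0.1 rad/s and x of red_jar in the frame of tea_box between -0.04 and 0.04 m and y of red_jar in the frame of tea_box between -0.06 and 0.06 m and z of red_jar in the frame of tea_box below 0.016 m and angle between red_jar's own z axis and vertical below 0.18 rad and linear speed of red_jar below 0.02 m/s and distance of black_jar from where it was at the start of the episode below 0.03 m); the robot touches nothing.
It fails at once if the tray is let drop shut (closing faster than 4 rad/s, as in a fall of about 15 mm or more) (velocity of joint tray below -4 rad/s).
It fails at once if the red jar is dropped into the box (faster than 0.6 m/s inside it) (horizontal distance between red_jar and tea_box below 0.06 m and height (world z) of red_jar below 0.06 m and linear speed of red_jar above 0.6 m/s).
It fails at once if the black jar is moved by more than 30 mm or tipped (distance of black_jar from where it was at the start of the episode above 0.03 m or angle between black_jar's own z axis and vertical above 0.35 rad).
It also fails if it takes over 72 s, if anything falls off the work surface, if the arm or the gripper's body presses on something with over 40 N, if the wrist force passes 120 N, or if a joint passes its speed limit or range.

ROBOT

A 6-joint arm with a two-finger parallel gripper is mounted at the origin on the work surface. World frame = base frame: x ahead of the robot, y to its left, z up, the work surface at z = 0. Lengths are in mm, angles in degrees, forces in N, time in s.
With the tool pointing down it reaches from about 225 to 725 mm from the base axis. Payload 3.1 kg.
Tool frame: the origin (TCP) lies at the very end of the fingers, on their centre line; the grasp point (between the pads) lies 19 mm behind it; x points along the fingers, z is the direction in which the jaws open and shut, and the axes are right-handed (so a half turn about x gives the same grasp; the last joint's range is limited). The gripper opens to 85 mm and grips with 20 to 120 N. Pads are 22 mm wide; open, the fingers measure 114 mm over their backs; the gripper's body (76 mm by 85 mm) begins 54 mm behind the grasp point. The pads swing forward as they close: fully open they stand 13 mm farther back than shut.
Start: joints at [64.355, 2.75, 5.684, 92.934, 0, 82.678], TCP at [165.055, 498.372, 231.312] pointing down, gripper open.
Joint ranges: [-166.93, 166.93], [-56.73, 111.36], [-69.38, 81.34], [-121.58, 131.49], [-85.45, 84.26], [-180, 180]. Speed limits (degrees/s): [159.86, 159.86, 180, 180, 180, 180].

INTERFACE

Orientations are given as a 3x3 rotation matrix whose columns are the frame's x, y, z axes.
In Python, from rig import robot, cams gives the robot as it stands. The module is installed in compiled form; this text tells all that it offers.
- The arm moves only by the shell command python3 -m crank 'ROWS'. ROWS is JSON, a list of rows, each an object with "translation": the shift along the tool's x, y, z in mm, a list of three; "turn": the turn, a rotation vector about the tool's x, y, z in degrees, a list of three; "jaw": the gripper's target within -1 to 1 (shut at 1, half-way at 0, fully open at -1). In form: [{"translation": [dx, dy, dz], "turn": [ax, ay, az], "jaw": jaw}, ...]. A call has exactly 10 rows; each row is the pose to reach, as a shift and turn from the pose commanded when the call began, along the tool's axes at that moment; what a row does not reach only later rows make up. A row lasts 1/10 s, in which the tool goes at most 50 mm and 8.59 degrees, less where a joint would pass 70% of its speed; a pose out of reach is approached as far as the arm can. A call with a gripper value outside its range is refused whole. The fingers move at their own pace and stop on an object; the grip force is fixed at half the most. Time passes only in rows, so rows that repeat a pose let the fingers close, or fill a call up. It gives the time, the measured TCP pose, the force and the opening at its end, in the units of the state.
- robot.read_state(): the state, without advancing time (a new reading comes with each control period).
- cams.snapshot(name): name is "side" or "top"; returns a dict with "color" (384x512x3 uint8, blue, green, red), "camera_matrix" (3x3 intrinsics, pixels), "R" (3x3) and "t" (3): a world point X has camera coordinates R X + t. Camera axes: x right, y down, z forward; pixel columns grow to the right and rows downward; lengths in mm; the calibration is good to about 2 mm. A picture is of the moment at which its call begins. There is no depth.
- robot.sign_off(): hands the job in, once; it reports no verdict.
The state is a dict: "clock": time; "joint_pos": joint angles; "qvel": joint speeds; "effort": joint torques, N m; "eef_pos": TCP position; "eef_rot": TCP orientation; "contact_force": force on the tool from outside, world axes, zero at the start; "moment": the same for the moment, N m; "finger_gap": finger opening in mm.
Only numpy, scipy, OpenCV 4.12 (cv2) and the standard library are available. Lean on these libraries where they do the work, as an engineer would, in place of code of your own. Each camera call takes 0.05 s, during which the arm holds its last target. There are 200 camera calls.

## Working session

There is one attempt and no reset: what is moved stays moved. The work goes in short steps, Python scripts to look and compute and a shell command to move; the robot and the scene stay as the last step left them, time stands still between calls to the robot, and variables do not carry over. Pictures are saved under pics/ and viewed, about 8 in all and at most 12, crops included, and the job is handed in when it is done.

```bash
mkdir -p pics; cat > h.py <<'E'
import numpy as np, cv2
from rig import robot, cams
def snap(n,f=None):
    s=cams.snapshot(n)
    if f: cv2.imwrite('pics/'+f,s['color'])
    return s
def ray(s,u,v,z):
    R=np.array(s['R']);t=np.array(s['t']).ravel();K=np.array(s['camera_matrix'])
    d=R.T@np.linalg.solve(K,[u,v,1.]);c=-R.T@t
    return c+d*(z-c[2])/d[2]
def proj(s,X):
    p=np.array(s['camera_matrix'])@(np.array(s['R'])@np.array(X,float)+np.array(s['t']).ravel());return p[:2]/p[2]
E
python3 - <<'E'
from h import *
a=snap('top');b=snap('side')
cv2.imwrite('pics/top0.png',a['color']);cv2.imwrite('pics/side0.png',b['color'])
import pickle;pickle.dump((a,b),open('s0.pkl','wb'))
for s in(a,b): print(np.round(-np.array(s['R']).T@np.array(s['t']).ravel()),np.round(s['R'],2).tolist())
s=robot.read_state();print({k:np.round(v,3).tolist() for k,v in s.items()})
E
```

```text
[ 219.   -5. 1507.] [[0.03, -1.0, 0.01], [-0.99, -0.03, -0.16], [0.16, -0.0, -0.99]]
[  123. -1029.   850.] [[0.95, -0.3, 0.0], [-0.17, -0.55, -0.82], [0.25, 0.78, -0.57]]
{'clock': 0.1, 'joint_pos': [64.353, 2.789, 5.599, 92.934, 0.001, 82.678], 'qvel': [0.053, -0.137, 0.311, -0.039, 0.077, -0.135], 'effort': [0.002, -33.985, 32.094, 0.016, -0.0, -0.0], 'eef_pos': [164.813, 497.862, 230.213], 'eef_rot': [[-0.001, -0.949, 0.314], [-0.002, 0.314, 0.949], [-1.0, 0.0, -0.002]], 'contact_force': [-0.415, -0.469, 0.349], 'moment': [0.043, -0.033, 0.031], 'finger_gap': 85.485}
```

View pics/top0.png

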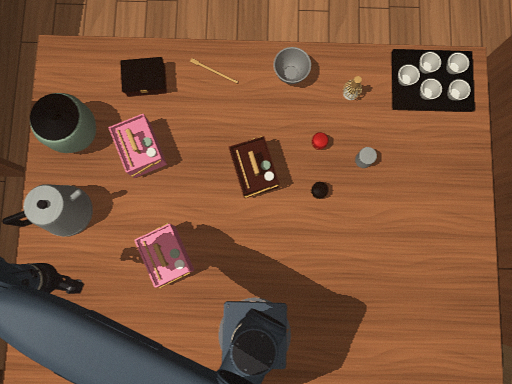

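View pics/side0.png

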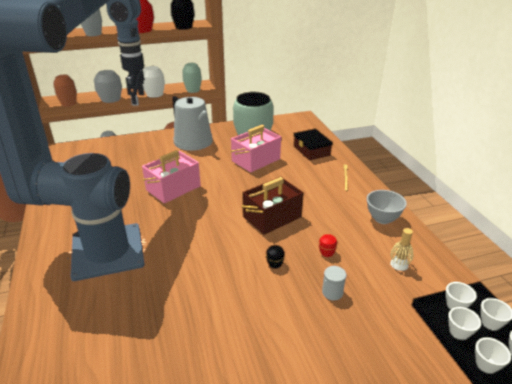

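```bash
python3 - <<'E'
from h import *; import pickle
a,b=pickle.load(open('s0.pkl','rb'))
c=np.hstack([cv2.resize(a['color'][125:205,220:300],(400,400),interpolation=cv2.INTER_CUBIC),cv2.resize(b['color'][170:240,235:305],(400,400),interpolation=cv2.INTER_CUBIC)])
cv2.imwrite('pics/crop0.png',c)
def blob(s,m,roi):
    x0,y0,x1,y1=roi;mm=np.zeros(m.shape,np.uint8);mm[y0:y1,x0:x1]=m[y0:y1,x0:x1]
    n,l,st,ce=cv2.connectedComponentsWithStats(mm);i=1+np.argmax(st[1:,4]);return ce[i],st[i]
for nm,s,rr,rb in(('top',a,(300,120,345,160),(300,172,345,205)),('side',b,(310,225,345,262),(260,238,292,275))):
    im=s['color'].astype(int);B,G,R=im[...,0],im[...,1],im[...,2]
    red=((R>90)&(G<60)&(B<70)).astype(np.uint8);blk=((R<60)&(G<50)&(B<50)).astype(np.uint8)
    for k,m,r in(('red',red,rr),('black',blk,rb)):
        ce,st=blob(s,m,r);print(nm,k,ce.round(1),st,ray(s,*ce,35).round(1))
    hsv=cv2.cvtColor(s['color'],cv2.COLOR_BGR2HSV)
print('caddy',ray(a,367,156,60).round())
# bar: in top, pale pixels near centre
im=a['color'].astype(int);print(im[150:180,246:264].tolist()[10][:12])
E
```

```text
top red [320.  140.8] [312 132  18  18 230] [ 600.5 -191.2   35. ]
top black [319.4 189.6] [311 182  17  17 217] [ 444.3 -190.5   35. ]
side red [327.7 245.6] [320 235  17  22 294] [ 593.8 -201.4   35. ]
side black [275.1 256.4] [267 246  17  22 283] [ 438.4 -199.9   35. ]
caddy [ 549. -334.   60.]
[[27, 37, 75], [22, 35, 74], [22, 34, 72], [18, 27, 64], [65, 107, 151], [107, 174, 221], [102, 169, 216], [97, 166, 210], [92, 153, 198], [56, 100, 140], [13, 21, 54], [14, 20, 45]]
```

View pics/crop0.png

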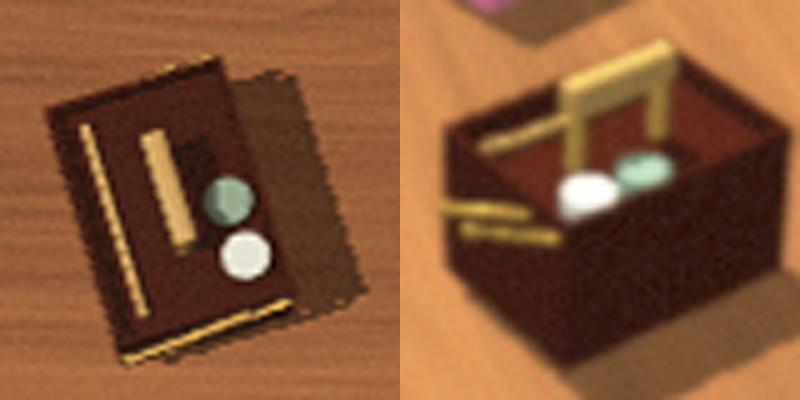

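```bash
python3 - <<'E'
from h import *; import pickle
a,b=pickle.load(open('s0.pkl','rb'))
def bar(s,roi,z):
    x0,y0,x1,y1=roi;im=s['color'].astype(int);R=im[...,2];B=im[...,0]
    m=np.zeros(R.shape,np.uint8);m[y0:y1,x0:x1]=((R>140)&(R-B>70))[y0:y1,x0:x1]
    ys,xs=np.nonzero(m);w=(R[ys,xs]-100.)
    P=np.array([ray(s,x,y,z)[:2] for x,y in zip(xs,ys)])
    c=np.average(P,axis=0,weights=w);d=P-c;e,v=np.linalg.eigh((d*w[:,None]).T@d/w.sum());return len(xs),c,v[:,1],np.sqrt(e*12)
print(bar(a,(246,148,262,178),136))
print('stick',bar(a,(234,148,246,190),80))
# tray rim by corners from crop, z=96
for u,v in((45,105),(218,60),(295,305),(122,360)): print(ray(a,220+u/5-.4,125+v/5-.4,96).round(1))
# side: bar top ends
for u,v in((565,85),(580,95),(672,42),(662,40)): print('side',ray(b,235+(u-400)*70/400,170+v*70/400,136).round(1))
im=a['color']
m=cv2.inRange(im[130:195,225:285],(0,0,0),(60,60,100))
c,_=cv2.findContours(m,cv2.RETR_EXTERNAL,cv2.CHAIN_APPROX_NONE);c=max(c,key=cv2.contourArea)
Q=np.array([ray(a,p[0][0]+225,p[0][1]+130,96)[:2] for p in c],np.float32);print(cv2.minAreaRect(Q))
E
```

```text
(110, array([505.28559674,  16.61143879]), array([-0.94698803, -0.32126885]), array([12.50302817, 68.00577354]))
stick (145, array([483.78390577,  60.01370384]), array([-0.99980771,  0.01960961]), array([ 34.49904335, 124.27191328]))
[562.2  92.5  96. ]
[593.  -11.3  96. ]
[443.9 -60.9  96. ]
[408.1  41.2  96. ]
side [470.   -0.6 136. ]
side [474.5 -11.7 136. ]
side [537.3  22.2 136. ]
side [532.9  25.6 136. ]
((503.2254638671875, -4.332145690917969), (168.7379608154297, 150.9168243408203), 17.932802200317383)
```

Choices: the dark brown box at top pixel (253,166) (not the pink ones at (137,146) and (162,256), nor the small black box at (145,77)); the red jar at (320,141) (not the black one at (320,190) or the grey caddy at (367,157)). The crop confirms that the bar is on the middle and the stick is on the left (+x).

```bash
python3 -m crank '[{"translation":[0,-32,-24],"turn":[-3,0,0],"jaw":-0.5},{"translation":[0,-64,-48],"turn":[-7,0,0],"jaw":-0.3},{"translation":[0,-96,-72],"turn":[-11,0,0],"jaw":-0.1},{"translation":[0,-128,-96],"turn":[-15,0,0],"jaw":0},{"translation":[0,-160,-120],"turn":[-19,0,0],"jaw":0},{"translation":[0,-192,-144],"turn":[-23,0,0],"jaw":0},{"translation":[0,-224,-168],"turn":[-27,0,0],"jaw":0},{"translation":[0,-256,-192],"turn":[-31,0,0],"jaw":0},{"translation":[0,-288,-216],"turn":[-34,0,0],"jaw":0},{"translation":[0,-320,-240],"turn":[-36.7,0,0],"jaw":0}]'
cat >> h.py <<'E'
def go(x,y,z,yaw=None):
    s=robot.read_state();R=np.array(s['eef_rot']);p=np.array(s['eef_pos'])
    print('p',p.round(1),'jaw axis',np.degrees(np.arctan2(R[1,2],R[0,2])).round(1),'tilt',np.degrees(np.arccos(-R[2,0])).round(2),'j',np.round(s['joint_pos'],1),'F',np.round(s['contact_force'],1),'gap',round(float(s['finger_gap']),1),'t',s['clock'])
    print('shift in tool axes',(R.T@(np.array([x,y,z])-p)).round(1),R.round(3).tolist())
E
python3 -c "
from h import *
go(503.5,16,180)"
```

```text
clock: 1.1
eef_pos: [393.8, 168.4, 230.9]
eef_rot: [[-0.001, -0.948, -0.317], [0.0, -0.317, 0.948], [-1.0, 0.0, 0.0]]
contact_force: [0.6, 0.1, -0.0]
finger_gap: 42.9
p [393.8 168.4 230.9] jaw axis 108.5 tilt 0.03 j [ 14.2 -11.6  -7.9  93.8   0.   -4.3] F [ 0.6  0.1 -0. ] gap 42.9 t 1.1
shift in tool axes [  50.8  -55.7 -179.4] [[-0.001, -0.948, -0.317], [0.0, -0.317, 0.948], [-1.0, 0.0, 0.0]]
```

```bash
python3 -m crank '[{"translation":[0,-8,-27],"turn":[0,0,0],"jaw":0},{"translation":[0,-19,-60],"turn":[0,0,0],"jaw":0},{"translation":[0,-30,-95],"turn":[0,0,0],"jaw":0},{"translation":[0,-40,-130],"turn":[0,0,0],"jaw":0},{"translation":[0,-50,-160],"turn":[0,0,0],"jaw":0},{"translation":[10,-56,-180],"turn":[0,0,0],"jaw":0},{"translation":[30,-56,-180],"turn":[0,0,0],"jaw":0},{"translation":[50,-56,-180],"turn":[0,0,0],"jaw":0},{"translation":[65,-56,-180],"turn":[0,0,0],"jaw":0},{"translation":[65,-56,-180],"turn":[0,0,0],"jaw":0}]'
python3 - <<'E'
from h import *
go(503.5,15,110)
a=snap('top');b=snap('side')
c=np.hstack([cv2.resize(a['color'][115:215,210:310],(400,400),interpolation=cv2.INTER_CUBIC),cv2.resize(b['color'][150:240,225:315],(400,400),interpolation=cv2.INTER_CUBIC)])
cv2.imwrite('pics/c1.png',c)
E
```

```text
clock: 2.1
eef_pos: [501.2, 17.0, 163.1]
eef_rot: [[-0.006, -0.949, -0.315], [0.001, -0.315, 0.949], [-1.0, 0.006, 0.002]]
contact_force: [0.2, -0.3, 0.2]
finger_gap: 42.6
p [501.2  17.  163.1] jaw axis 108.4 tilt 0.35 j [ -5.7  -0.7  -5.5  85.5  -0.  -24.1] F [ 0.2 -0.3  0.2] gap 42.6 t 2.1
shift in tool axes [53.1 -1.9 -2.8] [[-0.006, -0.949, -0.315], [0.001, -0.315, 0.949], [-1.0, 0.006, 0.002]]
```

View pics/c1.png

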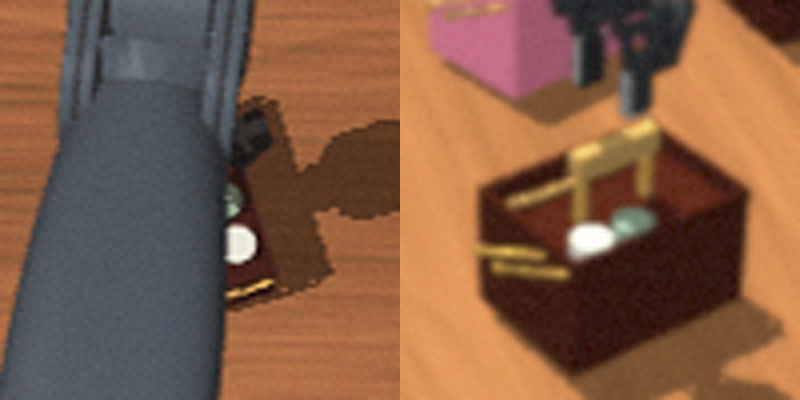

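The fingers straddle the bar, with tips at crop (585,80) and (632,112) and the bar top at (613,150). I'll descend and close.

```bash
python3 -m crank '[{"translation":[15,-2,-2],"turn":[0,0,0],"jaw":0},{"translation":[30,-2,-2],"turn":[0,0,0],"jaw":0},{"translation":[42,-2,-2],"turn":[0,0,0],"jaw":0},{"translation":[52,-2,-2],"turn":[0,0,0],"jaw":0},{"translation":[52,-2,-2],"turn":[0,0,0],"jaw":0.2},{"translation":[52,-2,-2],"turn":[0,0,0],"jaw":0.4},{"translation":[52,-2,-2],"turn":[0,0,0],"jaw":0.6},{"translation":[52,-2,-2],"turn":[0,0,0],"jaw":1},{"translation":[52,-2,-2],"turn":[0,0,0],"jaw":1},{"translation":[52,-2,-2],"turn":[0,0,0],"jaw":1}]'
python3 - <<'E'
from h import *
go(503.5,15,110)
q=np.linspace(0,2.16,19)
print(np.c_[q,1000*(.085*np.sin(q+.49)-.04),1000*(.075-.085*np.cos(q+.49))].round(1).tolist())
b=snap('side');cv2.imwrite('pics/c2.png',cv2.resize(b['color'][130:240,215:325],(440,440),interpolation=cv2.INTER_CUBIC))
E
```

```text
clock: 3.2
eef_pos: [506.1, 16.2, 115.2]
eef_rot: [[0.001, -0.949, -0.316], [0.001, -0.316, 0.949], [-1.0, -0.001, 0.001]]
contact_force: [-0.9, 3.9, 2.7]
finger_gap: 13.0
p [506.1  16.2 115.2] jaw axis 108.4 tilt 0.09 j [ -5.8   0.2 -10.1  79.6   0.1 -24.2] F [-0.9  3.9  2.7] gap 13.0 t 3.2
shift in tool axes [ 5.2  2.8 -0.3] [[0.001, -0.949, -0.316], [0.001, -0.316, 0.949], [-1.0, -0.001, 0.001]]
[[0.0, 0.0, 0.0], [0.1, 8.7, 5.3], [0.2, 16.7, 11.7], [0.4, 23.9, 18.9], [0.5, 30.1, 26.9], [0.6, 35.4, 35.7], [0.7, 39.5, 45.0], [0.8, 42.5, 54.7], [1.0, 44.4, 64.8], [1.1, 45.0, 74.9], [1.2, 44.4, 85.1], [1.3, 42.6, 95.1], [1.4, 39.6, 104.9], [1.6, 35.4, 114.2], [1.7, 30.2, 122.9], [1.8, 23.9, 131.0], [1.9, 16.8, 138.2], [2.0, 8.8, 144.6], [2.2, 0.1, 149.9]]
```

View pics/c2.png

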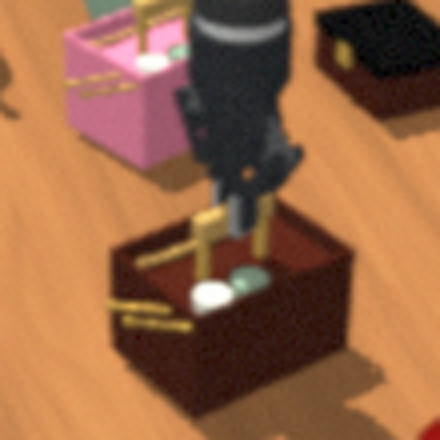

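The bar is gripped (gap 13 mm; image shows the fingers on the bar's middle). Now swing along the arc.

```bash
python3 -m crank '[{"translation":[-8.7,0,5.3],"turn":[0,0,0],"jaw":1},{"translation":[-16.7,0,11.7],"turn":[0,0,0],"jaw":1},{"translation":[-23.9,0,18.9],"turn":[0,0,0],"jaw":1},{"translation":[-30.1,0,26.9],"turn":[0,0,0],"jaw":1},{"translation":[-35.4,0,35.7],"turn":[0,0,0],"jaw":1},{"translation":[-39.5,0,45],"turn":[0,0,0],"jaw":1},{"translation":[-42.5,0,54.7],"turn":[0,0,0],"jaw":1},{"translation":[-44.4,0,64.8],"turn":[0,0,0],"jaw":1},{"translation":[-45,0,74.9],"turn":[0,0,0],"jaw":1},{"translation":[-44.4,0,85.1],"turn":[0,0,0],"jaw":1}]'
python3 -c "
from h import *
go(506.1-.316*85.1,16.2+.949*85.1,159.6)"
```

```text
clock: 4.25
eef_pos: [478.5, 97.3, 159.6]
eef_rot: [[0.0, -0.949, -0.315], [0.0, -0.315, 0.949], [-1.0, -0.0, 0.0]]
contact_force: [-0.9, -0.3, 3.2]
finger_gap: 12.7
p [478.5  97.3 159.6] jaw axis 108.4 tilt 0.03 j [  3.6  -3.   -8.2  84.8   0.  -14.8] F [-0.9 -0.3  3.2] gap 12.7 t 4.25
shift in tool axes [ 0.  -0.6 -0.5] [[0.0, -0.949, -0.315], [0.0, -0.315, 0.949], [-1.0, -0.0, 0.0]]
```

```bash
python3 -m crank '[{"translation":[1.8,0,10],"turn":[0,0,0],"jaw":1},{"translation":[4.8,0,19.8],"turn":[0,0,0],"jaw":1},{"translation":[9,0,29.1],"turn":[0,0,0],"jaw":1},{"translation":[14.2,0,37.8],"turn":[0,0,0],"jaw":1},{"translation":[20.5,0,45.9],"turn":[0,0,0],"jaw":1},{"translation":[27.6,0,53.1],"turn":[0,0,0],"jaw":1},{"translation":[35.6,0,59.5],"turn":[0,0,0],"jaw":1},{"translation":[44.3,0,64.8],"turn":[0,0,0],"jaw":1},{"translation":[45,0,65.2],"turn":[0,0,0],"jaw":1},{"translation":[45,0,65.2],"turn":[0,0,0],"jaw":1}]'
python3 -c "
from h import *
go(506.1-.316*149.9,16.2+.949*149.9,115.2)
b=snap('side');cv2.imwrite('pics/c3.png',cv2.resize(b['color'][110:260,190:340],(600,600),interpolation=cv2.INTER_CUBIC))"
```

```text
clock: 5.25
eef_pos: [457.9, 158.3, 115.1]
eef_rot: [[0.0, -0.949, -0.315], [-0.001, -0.315, 0.949], [-1.0, 0.0, -0.001]]
contact_force: [-5.7, -0.1, 12.0]
finger_gap: 12.8
p [457.9 158.3 115.1] jaw axis 108.4 tilt 0.04 j [ 11.2  -2.9 -13.2  79.7  -0.   -7.2] F [-5.7 -0.1 12. ] gap 12.8 t 5.25
shift in tool axes [-0.1 -0.8 -0.1] [[0.0, -0.949, -0.315], [-0.001, -0.315, 0.949], [-1.0, 0.0, -0.001]]
```

View pics/c3.png

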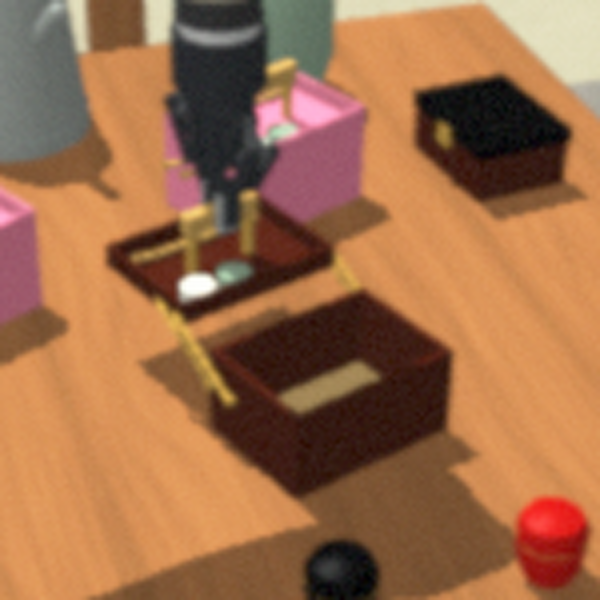

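Tray is open on its stop: links lie over, tray at crop (220,255), compartment exposed. Release and rise.

```bash
python3 -m crank '[{"translation":[0,0,0],"turn":[0,0,0],"jaw":0.7},{"translation":[0,0,0],"turn":[0,0,0],"jaw":0.3},{"translation":[0,0,0],"turn":[0,0,0],"jaw":0},{"translation":[0,0,0],"turn":[0,0,0],"jaw":0},{"translation":[-10,0,0],"turn":[0,0,0],"jaw":0},{"translation":[-25,0,0],"turn":[0,0,0],"jaw":0},{"translation":[-45,0,0],"turn":[0,0,0],"jaw":0},{"translation":[-65,0,0],"turn":[0,0,0],"jaw":-0.5},{"translation":[-85,0,0],"turn":[0,0,0],"jaw":-1},{"translation":[-95,0,0],"turn":[0,0,0],"jaw":-1}]'
python3 -c "
from h import *
go(599.5,-192,130)
a=snap('top');b=snap('side');cv2.imwrite('pics/c4.png',np.hstack([cv2.resize(b['color'][110:260,190:340],(400,400),interpolation=cv2.INTER_CUBIC),cv2.resize(a['color'][115:215,190:290],(400,400),interpolation=cv2.INTER_CUBIC)]))"
```

```text
clock: 6.3
eef_pos: [459.5, 158.2, 211.2]
eef_rot: [[0.003, -0.949, -0.315], [0.0, -0.315, 0.949], [-1.0, -0.003, -0.001]]
contact_force: [0.8, 0.6, -0.1]
finger_gap: 83.6
p [459.5 158.2 211.2] jaw axis 108.4 tilt 0.2 j [11.1 -3.5 -2.8 90.5 -0.  -7.3] F [ 0.8  0.6 -0.1] gap 83.6 t 6.3
shift in tool axes [  81.5  -22.3 -376.5] [[0.003, -0.949, -0.315], [0.0, -0.315, 0.949], [-1.0, -0.003, -0.001]]
```

View pics/c4.png

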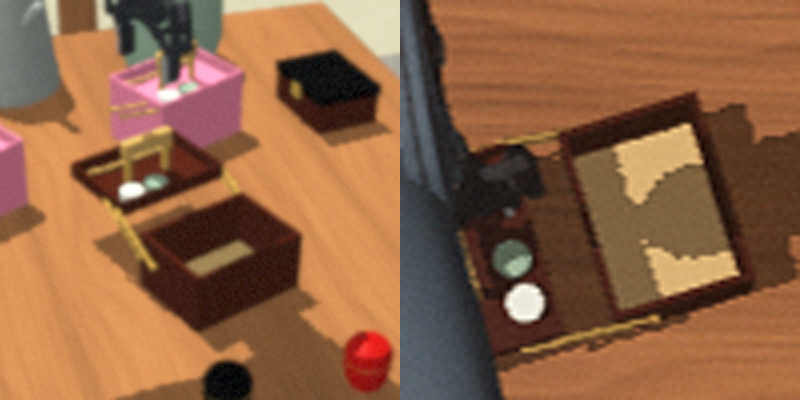

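```bash
python3 -m crank '[{"translation":[0,-2,-30],"turn":[8,0,0],"jaw":-1},{"translation":[0,-4,-65],"turn":[16,0,0],"jaw":-1},{"translation":[0,-6,-105],"turn":[24,0,0],"jaw":-1},{"translation":[0,-8,-145],"turn":[32,0,0],"jaw":-1},{"translation":[5,-10,-185],"turn":[40,0,0],"jaw":-1},{"translation":[15,-12,-225],"turn":[48,0,0],"jaw":-1},{"translation":[30,-14,-265],"turn":[56,0,0],"jaw":-1},{"translation":[45,-17,-305],"turn":[64,0,0],"jaw":-1},{"translation":[65,-20,-345],"turn":[72,0,0],"jaw":-1},{"translation":[80,-22,-376],"turn":[80,0,0],"jaw":-1}]'
python3 -c "
from h import *; import pickle
a,b=pickle.load(open('s0.pkl','rb'))
print('box',ray(a,253.2,166.1,76))
go(599.5,-192,90)
"
```

```text
clock: 7.4
eef_pos: [597.2, -193.7, 125.5]
eef_rot: [[-0.003, -0.469, 0.883], [0.001, 0.883, 0.469], [-1.0, 0.002, -0.002]]
contact_force: [0.5, 0.1, 0.5]
finger_gap: 85.1
box [505.0972655   16.76635661  76.        ]
p [ 597.2 -193.7  125.5] jaw axis 28.0 tilt 0.18 j [-24.1  18.4  11.5  83.3  -0.   38. ] F [0.5 0.1 0.5] gap 85.1 t 7.4
shift in tool axes [35.5  0.4  2.9] [[-0.003, -0.469, 0.883], [0.001, 0.883, 0.469], [-1.0, 0.002, -0.002]]
```

```bash
python3 -m crank '[{"translation":[5,0,1],"turn":[4,0,0],"jaw":-1},{"translation":[15,0,2],"turn":[8,0,0],"jaw":-1},{"translation":[25,0,2],"turn":[9.6,0,0],"jaw":-1},{"translation":[35,0,2],"turn":[9.6,0,0],"jaw":-1},{"translation":[40,0,2],"turn":[9.6,0,0],"jaw":-1},{"translation":[45,0,2],"turn":[9.6,0,0],"jaw":-1},{"translation":[45,0,2],"turn":[9.6,0,0],"jaw":-1},{"translation":[45,0,2],"turn":[9.6,0,0],"jaw":-1},{"translation":[45,0,2],"turn":[9.6,0,0],"jaw":-1},{"translation":[45,0,2],"turn":[9.6,0,0],"jaw":-1}]'
python3 -c "
from h import *
go(599.5,-192,13)
a=snap('top');b=snap('side')
for z in (0,56): print(z,proj(b,(599.5,-192,z)))
cv2.imwrite('pics/c5.png',np.hstack([cv2.resize(b['color'][180:280,275:375],(400,400),interpolation=cv2.INTER_CUBIC),cv2.resize(a['color'][100:200,270:370],(400,400),interpolation=cv2.INTER_CUBIC)]))"
```

```text
clock: 8.4
eef_pos: [600.0, -191.0, 84.5]
eef_rot: [[0.001, -0.322, 0.947], [-0.001, 0.947, 0.322], [-1.0, -0.001, 0.001]]
contact_force: [0.4, -0.2, 0.2]
finger_gap: 85.4
p [ 600.  -191.    84.5] jaw axis 18.8 tilt 0.08 j [-23.8  19.1   7.7  78.5  -0.   47.5] F [ 0.4 -0.2  0.2] gap 85.4 t 8.4
shift in tool axes [71.5 -0.7 -0.9] [[0.001, -0.322, 0.947], [-0.001, 0.947, 0.322], [-1.0, -0.001, 0.001]]
0 [326.96768567 252.38114559]
56 [328.88129433 237.39089158]
```

View pics/c5.png

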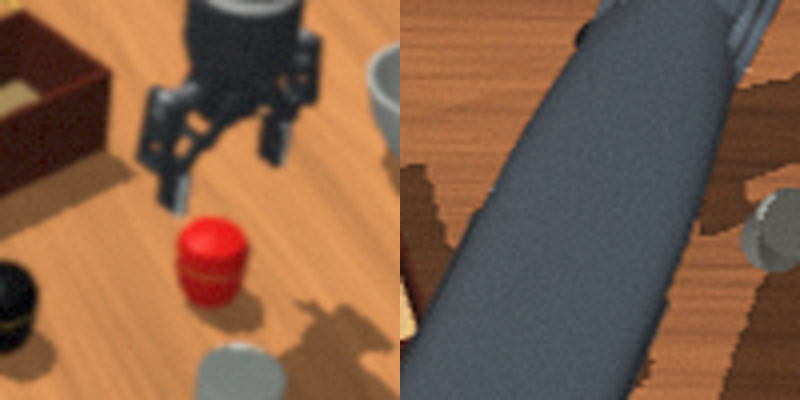

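The fingers straddle the jar, with tips at crop (175,212) and (272,163) and the jar top at (212,237). Descend and grip.

```bash
python3 -m crank '[{"translation":[15,-0.5,-1],"turn":[0,0,0],"jaw":-1},{"translation":[30,-0.5,-1],"turn":[0,0,0],"jaw":-1},{"translation":[45,-0.5,-1],"turn":[0,0,0],"jaw":-1},{"translation":[60,-0.5,-1],"turn":[0,0,0],"jaw":-1},{"translation":[71,-0.5,-1],"turn":[0,0,0],"jaw":-1},{"translation":[71,-0.5,-1],"turn":[0,0,0],"jaw":-0.7},{"translation":[71,-0.5,-1],"turn":[0,0,0],"jaw":-0.4},{"translation":[71,-0.5,-1],"turn":[0,0,0],"jaw":0},{"translation":[71,-0.5,-1],"turn":[0,0,0],"jaw":0.5},{"translation":[71,-0.5,-1],"turn":[0,0,0],"jaw":0.5}]'
python3 -c "
from h import *
go(599.5,-192,180)
"
```

```text
clock: 9.5
eef_pos: [599.6, -192.0, 13.8]
eef_rot: [[0.002, -0.322, 0.947], [-0.001, 0.947, 0.322], [-1.0, -0.002, 0.002]]
contact_force: [0.6, -0.1, 1.9]
finger_gap: 50.1
p [ 599.6 -192.    13.8] jaw axis 18.8 tilt 0.12 j [-23.9  21.4   2.3  70.9  -0.   47.4] F [ 0.6 -0.1  1.9] gap 50.1 t 9.5
shift in tool axes [-1.662e+02 -2.000e-01  1.000e-01] [[0.002, -0.322, 0.947], [-0.001, 0.947, 0.322], [-1.0, -0.002, 0.002]]
```

```bash
python3 -m crank '[{"translation":[0,0,0],"turn":[0,0,0],"jaw":1},{"translation":[-5,0,0],"turn":[0,0,0],"jaw":1},{"translation":[-20,0,0],"turn":[0,0,0],"jaw":1},{"translation":[-40,0,0],"turn":[0,0,0],"jaw":1},{"translation":[-60,0,0],"turn":[0,0,0],"jaw":1},{"translation":[-80,0,0],"turn":[0,0,0],"jaw":1},{"translation":[-100,0,0],"turn":[0,0,0],"jaw":1},{"translation":[-120,0,0],"turn":[0,0,0],"jaw":1},{"translation":[-130,0,0],"turn":[0,0,0],"jaw":1},{"translation":[-130,0,0],"turn":[0,0,0],"jaw":1}]'
python3 -c "
from h import *
go(504,15.5,143)
"
```

```text
clock: 10.5
eef_pos: [600.1, -192.2, 145.6]
eef_rot: [[0.004, -0.322, 0.947], [-0.002, 0.947, 0.322], [-1.0, -0.003, 0.003]]
contact_force: [0.3, -0.7, -1.1]
finger_gap: 50.1
p [ 600.1 -192.2  145.6] jaw axis 18.8 tilt 0.27 j [-23.8  18.1  13.4  85.   -0.   47.4] F [ 0.3 -0.7 -1.1] gap 50.1 t 10.5
shift in tool axes [  1.8 227.6 -24.2] [[0.004, -0.322, 0.947], [-0.002, 0.947, 0.322], [-1.0, -0.003, 0.003]]
```

```bash
python3 -m crank '[{"translation":[0,15,-2],"turn":[0,0,0],"jaw":1},{"translation":[0,40,-4],"turn":[0,0,0],"jaw":1},{"translation":[0,70,-7],"turn":[0,0,0],"jaw":1},{"translation":[0,100,-11],"turn":[0,0,0],"jaw":1},{"translation":[0,130,-14],"turn":[0,0,0],"jaw":1},{"translation":[0,160,-17],"turn":[0,0,0],"jaw":1},{"translation":[0,190,-20],"turn":[0,0,0],"jaw":1},{"translation":[0,212,-23],"turn":[0,0,0],"jaw":1},{"translation":[0,227,-24],"turn":[0,0,0],"jaw":1},{"translation":[0,227,-24],"turn":[0,0,0],"jaw":1}]'
python3 -c "
from h import *
go(504,15.5,23)
b=snap('side');cv2.imwrite('pics/c6.png',cv2.resize(b['color'][110:260,190:340],(600,600),interpolation=cv2.INTER_CUBIC))"
```

```text
clock: 11.5
eef_pos: [501.8, 17.1, 141.8]
eef_rot: [[-0.002, -0.324, 0.946], [0.001, 0.946, 0.324], [-1.0, 0.001, -0.002]]
contact_force: [0.1, -1.0, -2.0]
finger_gap: 50.3
p [501.8  17.1 141.8] jaw axis 18.9 tilt 0.11 j [-5.7 -0.6 -7.9 82.8  0.  65.4] F [ 0.1 -1.  -2. ] gap 50.3 t 11.5
shift in tool axes [118.8  -2.4   1.7] [[-0.002, -0.324, 0.946], [0.001, 0.946, 0.324], [-1.0, 0.001, -0.002]]
```

View pics/c6.png

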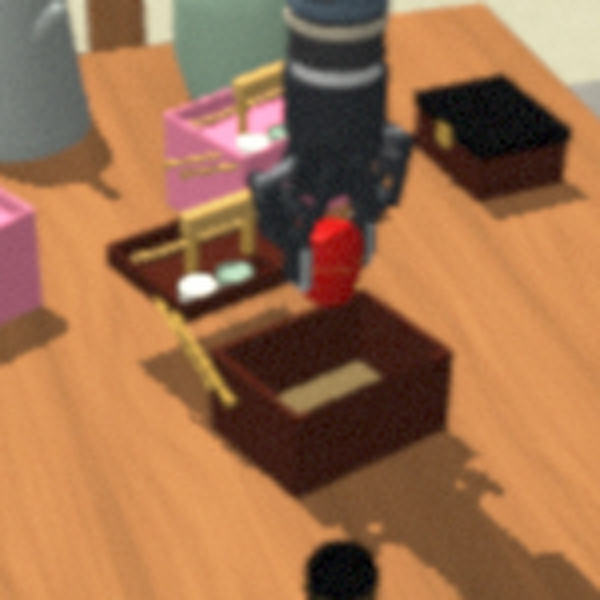

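```bash
python3 -m crank '[{"translation":[10,-2,1],"turn":[0,0,0],"jaw":1},{"translation":[22,-2.4,1.7],"turn":[0,0,0],"jaw":1},{"translation":[36,-2.4,1.7],"turn":[0,0,0],"jaw":1},{"translation":[50,-2.4,1.7],"turn":[0,0,0],"jaw":1},{"translation":[64,-2.4,1.7],"turn":[0,0,0],"jaw":1},{"translation":[78,-2.4,1.7],"turn":[0,0,0],"jaw":1},{"translation":[90,-2.4,1.7],"turn":[0,0,0],"jaw":1},{"translation":[100,-2.4,1.7],"turn":[0,0,0],"jaw":1},{"translation":[108,-2.4,1.7],"turn":[0,0,0],"jaw":1},{"translation":[112,-2.4,1.7],"turn":[0,0,0],"jaw":1}]'
python3 -c "
from h import *
go(504,15.5,22)
b=snap('side');cv2.imwrite('pics/c7.png',cv2.resize(b['color'][130:260,210:340],(520,520),interpolation=cv2.INTER_CUBIC))"
```

```text
clock: 12.55
eef_pos: [505.0, 14.0, 29.8]
eef_rot: [[-0.001, -0.322, 0.947], [0.0, 0.947, 0.322], [-1.0, 0.0, -0.001]]
contact_force: [-0.2, 0.2, -1.6]
finger_gap: 50.1
p [505.   14.   29.8] jaw axis 18.8 tilt 0.05 j [ -6.    3.  -17.2  69.8  -0.   65.2] F [-0.2  0.2 -1.6] gap 50.1 t 12.55
shift in tool axes [ 7.8  1.8 -0.4] [[-0.001, -0.322, 0.947], [0.0, 0.947, 0.322], [-1.0, 0.0, -0.001]]
```

View pics/c7.png

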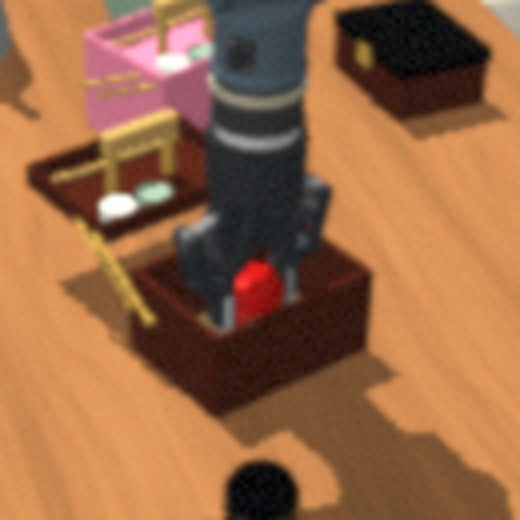

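The jar and both fingers are inside the box with no contact yet. Lower the last 8 mm slowly and read the force.

```bash
python3 -m crank '[{"translation":[1,1,0],"turn":[0,0,0],"jaw":1},{"translation":[2,1,0],"turn":[0,0,0],"jaw":1},{"translation":[3,1,0],"turn":[0,0,0],"jaw":1},{"translation":[4,1,0],"turn":[0,0,0],"jaw":1},{"translation":[5,1,0],"turn":[0,0,0],"jaw":1},{"translation":[6,1,0],"turn":[0,0,0],"jaw":1},{"translation":[7,1,0],"turn":[0,0,0],"jaw":1},{"translation":[7.5,1,0],"turn":[0,0,0],"jaw":1},{"translation":[7.5,1,0],"turn":[0,0,0],"jaw":1},{"translation":[7.5,1,0],"turn":[0,0,0],"jaw":1}]'
python3 -c "
from h import *
go(504,15.5,22)
"
```

```text
clock: 13.6
eef_pos: [505.1, 14.8, 23.2]
eef_rot: [[-0.0, -0.322, 0.947], [-0.0, 0.947, 0.322], [-1.0, -0.0, -0.0]]
contact_force: [-0.0, 0.2, -1.9]
finger_gap: 50.3
p [505.1  14.8  23.2] jaw axis 18.8 tilt 0.0 j [ -5.9   3.3 -17.7  69.   -0.   65.3] F [-0.   0.2 -1.9] gap 50.3 t 13.6
shift in tool axes [ 1.2  1.  -0.8] [[-0.0, -0.322, 0.947], [-0.0, 0.947, 0.322], [-1.0, -0.0, -0.0]]
```

```bash
python3 -m crank '[{"translation":[0.3,0,0],"turn":[0,0,0],"jaw":1},{"translation":[0.6,0,0],"turn":[0,0,0],"jaw":1},{"translation":[0.9,0,0],"turn":[0,0,0],"jaw":1},{"translation":[1.2,0,0],"turn":[0,0,0],"jaw":1},{"translation":[1.5,0,0],"turn":[0,0,0],"jaw":1},{"translation":[1.8,0,0],"turn":[0,0,0],"jaw":1},{"translation":[2,0,0],"turn":[0,0,0],"jaw":1},{"translation":[2.2,0,0],"turn":[0,0,0],"jaw":1},{"translation":[2.2,0,0],"turn":[0,0,0],"jaw":1},{"translation":[2.2,0,0],"turn":[0,0,0],"jaw":1}]'
python3 -c "
from h import *
go(504,15.5,22)
"
```

```text
clock: 14.6
eef_pos: [505.1, 14.8, 21.8]
eef_rot: [[0.0, -0.322, 0.947], [-0.0, 0.947, 0.322], [-1.0, -0.0, 0.0]]
contact_force: [-3.3, -0.3, 5.4]
finger_gap: 50.5
p [505.1  14.8  21.8] jaw axis 18.8 tilt 0.01 j [ -5.9   3.4 -17.8  68.8  -0.   65.3] F [-3.3 -0.3  5.4] gap 50.5 t 14.6
shift in tool axes [-0.2  1.  -0.8] [[0.0, -0.322, 0.947], [-0.0, 0.947, 0.322], [-1.0, -0.0, 0.0]]
```

Floor contact at the predicted height (7 N change). Open, and rise.

```bash
python3 -m crank '[{"translation":[-0.5,0,0],"turn":[0,0,0],"jaw":0},{"translation":[-0.5,0,0],"turn":[0,0,0],"jaw":-0.3},{"translation":[-0.5,0,0],"turn":[0,0,0],"jaw":-0.5},{"translation":[-0.5,0,0],"turn":[0,0,0],"jaw":-0.7},{"translation":[-0.5,0,0],"turn":[0,0,0],"jaw":-0.7},{"translation":[-0.5,0,0],"turn":[0,0,0],"jaw":-0.7},{"translation":[-8,0,0],"turn":[0,0,0],"jaw":-0.7},{"translation":[-20,0,0],"turn":[0,0,0],"jaw":-0.7},{"translation":[-35,0,0],"turn":[0,0,0],"jaw":-0.7},{"translation":[-50,0,0],"turn":[0,0,0],"jaw":-0.7}]'
python3 -m crank '[{"translation":[-20,0,0],"turn":[0,0,0],"jaw":-0.7},{"translation":[-40,0,0],"turn":[0,0,0],"jaw":-0.7},{"translation":[-60,0,0],"turn":[0,0,0],"jaw":-0.7},{"translation":[-80,0,0],"turn":[0,0,0],"jaw":-0.5},{"translation":[-100,0,0],"turn":[-4,0,0],"jaw":-0.3},{"translation":[-120,0,0],"turn":[-12,0,0],"jaw":0},{"translation":[-140,0,0],"turn":[-20,0,0],"jaw":0},{"translation":[-150,0,0],"turn":[-28,0,0],"jaw":0},{"translation":[-150,0,0],"turn":[-36,0,0],"jaw":0},{"translation":[-150,0,0],"turn":[-44,0,0],"jaw":0}]'
python3 -c "
from h import *
go(458,158.3,170)
a=snap('top');b=snap('side')
im=a['color'].astype(int)
m=((im[...,2]>90)&(im[...,1]<40)&(im[...,0]<50)&(im[...,2]>2.5*im[...,1])); ys,xs=np.nonzero(m[140:195,230:285]);print('red top',len(xs),xs.mean()+230,ys.mean()+140) if len(xs) else 0
cv2.imwrite('pics/c8.png',np.hstack([cv2.resize(b['color'][130:260,210:340],(400,400),interpolation=cv2.INTER_CUBIC),cv2.resize(a['color'][115:215,190:290],(400,400),interpolation=cv2.INTER_CUBIC)]))"
```

```text
clock: 15.6
eef_pos: [505.5, 14.8, 72.7]
eef_rot: [[0.001, -0.322, 0.947], [-0.0, 0.947, 0.322], [-1.0, -0.0, 0.001]]
contact_force: [-0.7, -0.4, -0.5]
finger_gap: 72.9
clock: 16.6
eef_pos: [505.8, 14.7, 223.4]
eef_rot: [[0.003, -0.892, 0.452], [-0.0, 0.452, 0.892], [-1.0, -0.003, 0.001]]
contact_force: [-1.4, -0.0, -0.4]
finger_gap: 42.3
p [505.8  14.7 223.4] jaw axis 63.1 tilt 0.2 j [-5.9 -0.4  1.6 91.8 -0.  21. ] F [-1.4 -0.  -0.4] gap 42.3 t 16.6
shift in tool axes [ 53.1 107.7 106.4] [[0.003, -0.892, 0.452], [-0.0, 0.452, 0.892], [-1.0, -0.003, 0.001]]
```

View pics/c8.png

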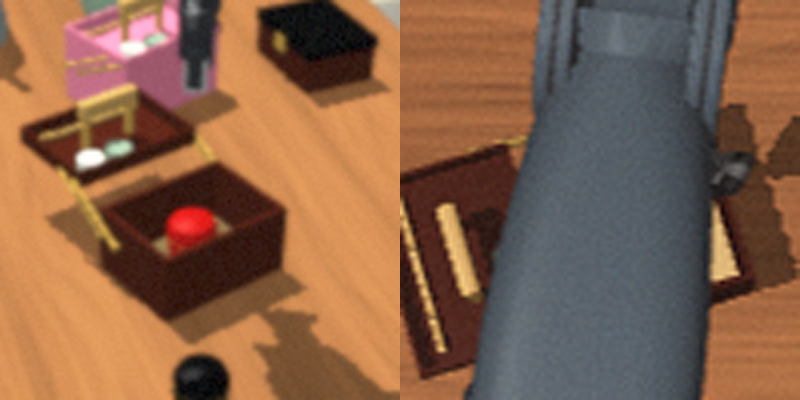

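The jar stands upright at the compartment's middle (side crop (190,230)), the tray is still open. Back to the bar.

```bash
python3 -m crank '[{"translation":[0,12,12],"turn":[-6,0,0],"jaw":0},{"translation":[0,27,27],"turn":[-13,0,0],"jaw":0},{"translation":[0,43,43],"turn":[-20,0,0],"jaw":0},{"translation":[0,60,59],"turn":[-27,0,0],"jaw":0},{"translation":[0,76,75],"turn":[-34,0,0],"jaw":0},{"translation":[5,92,90],"turn":[-41,0,0],"jaw":0},{"translation":[20,104,102],"turn":[-45.3,0,0],"jaw":0},{"translation":[35,107.7,106.4],"turn":[-45.3,0,0],"jaw":0},{"translation":[50,107.7,106.4],"turn":[-45.3,0,0],"jaw":0},{"translation":[53,107.7,106.4],"turn":[-45.3,0,0],"jaw":0}]'
python3 -c "
from h import *
go(458,158.3,115)
"
```

```text
clock: 17.7
eef_pos: [456.7, 157.9, 165.3]
eef_rot: [[-0.004, -0.951, -0.308], [-0.001, -0.308, 0.951], [-1.0, 0.004, -0.0]]
contact_force: [0.1, 0.1, 0.4]
finger_gap: 42.9
p [456.7 157.9 165.3] jaw axis 107.9 tilt 0.25 j [11.1 -3.5 -8.  85.7 -0.  -6.8] F [0.1 0.1 0.4] gap 42.9 t 17.7
shift in tool axes [50.3 -1.6 -0. ] [[-0.004, -0.951, -0.308], [-0.001, -0.308, 0.951], [-1.0, 0.004, -0.0]]
```

```bash
python3 -m crank '[{"translation":[15,-1,0],"turn":[-0.4,0,0],"jaw":0},{"translation":[30,-1,0],"turn":[-0.4,0,0],"jaw":0},{"translation":[43,-1,0],"turn":[-0.4,0,0],"jaw":0},{"translation":[52,-1,0],"turn":[-0.4,0,0],"jaw":0},{"translation":[52,-1,0],"turn":[-0.4,0,0],"jaw":0.2},{"translation":[52,-1,0],"turn":[-0.4,0,0],"jaw":0.4},{"translation":[52,-1,0],"turn":[-0.4,0,0],"jaw":0.6},{"translation":[52,-1,0],"turn":[-0.4,0,0],"jaw":1},{"translation":[52,-1,0],"turn":[-0.4,0,0],"jaw":1},{"translation":[52,-1,0],"turn":[-0.4,0,0],"jaw":1}]'
python3 -c "
from h import *
go(458,158.3,115)
"
```

```text
clock: 18.7
eef_pos: [459.7, 159.0, 117.0]
eef_rot: [[0.002, -0.948, -0.317], [-0.0, -0.317, 0.948], [-1.0, -0.002, -0.001]]
contact_force: [-0.0, -1.3, 3.0]
finger_gap: 12.8
p [459.7 159.  117. ] jaw axis 108.5 tilt 0.12 j [ 11.2  -2.8 -12.9  79.8  -0.   -7.3] F [-0.  -1.3  3. ] gap 12.8 t 18.7
shift in tool axes [ 2.   1.8 -0.1] [[0.002, -0.948, -0.317], [-0.0, -0.317, 0.948], [-1.0, -0.002, -0.001]]
```

```bash
python3 -m crank '[{"translation":[-8.7,0,-5.3],"turn":[0,0,0],"jaw":1},{"translation":[-16.7,0,-11.7],"turn":[0,0,0],"jaw":1},{"translation":[-23.8,0,-18.9],"turn":[0,0,0],"jaw":1},{"translation":[-30.1,0,-27],"turn":[0,0,0],"jaw":1},{"translation":[-35.3,0,-35.7],"turn":[0,0,0],"jaw":1},{"translation":[-39.5,0,-45],"turn":[0,0,0],"jaw":1},{"translation":[-42.5,0,-54.8],"turn":[0,0,0],"jaw":1},{"translation":[-44.3,0,-64.8],"turn":[0,0,0],"jaw":1},{"translation":[-44.9,0,-75],"turn":[0,0,0],"jaw":1},{"translation":[-44.3,0,-85.1],"turn":[0,0,0],"jaw":1}]'
python3 -c "
from h import *
go(459.7+.316*85.1,159-.949*85.1,161.3)
"
```

```text
clock: 19.7
eef_pos: [487.3, 77.1, 161.3]
eef_rot: [[0.003, -0.949, -0.317], [-0.001, -0.317, 0.949], [-1.0, -0.003, -0.002]]
contact_force: [5.3, 0.9, 2.8]
finger_gap: 12.6
p [487.3  77.1 161.3] jaw axis 108.5 tilt 0.17 j [  1.2  -2.4  -7.5  84.8  -0.  -17.2] F [5.3 0.9 2.8] gap 12.6 t 19.7
shift in tool axes [-0.1  0.3  1.3] [[0.003, -0.949, -0.317], [-0.001, -0.317, 0.949], [-1.0, -0.003, -0.002]]
```

```bash
python3 -m crank '[{"translation":[1.9,0,-10.1],"turn":[0,0,0],"jaw":1},{"translation":[4.9,0,-19.8],"turn":[0,0,0],"jaw":1},{"translation":[9,0,-29.1],"turn":[0,0,0],"jaw":1},{"translation":[14.3,0,-37.9],"turn":[0,0,0],"jaw":1},{"translation":[20.5,0,-45.9],"turn":[0,0,0],"jaw":1},{"translation":[27.7,0,-53.1],"turn":[0,0,0],"jaw":1},{"translation":[35.7,0,-59.5],"turn":[0,0,0],"jaw":1},{"translation":[40,0,-62.3],"turn":[0,0,0],"jaw":1},{"translation":[44.4,0,-64.8],"turn":[0,0,0],"jaw":1},{"translation":[44.4,0,-64.8],"turn":[0,0,0],"jaw":1}]'
python3 -c "
from h import *
go(506.1,16.2,116.5)
"
```

```text
clock: 20.7
eef_pos: [507.8, 16.8, 116.8]
eef_rot: [[0.003, -0.949, -0.317], [0.002, -0.317, 0.949], [-1.0, -0.003, 0.001]]
contact_force: [4.7, 3.2, 6.4]
finger_gap: 12.6
p [507.8  16.8 116.8] jaw axis 108.5 tilt 0.2 j [ -5.7   0.3  -9.8  79.7   0.1 -24.2] F [4.7 3.2 6.4] gap 12.6 t 20.7
shift in tool axes [ 0.3  1.8 -0. ] [[0.003, -0.949, -0.317], [0.002, -0.317, 0.949], [-1.0, -0.003, 0.001]]
```

```bash
python3 -m crank '[{"translation":[0.5,0,-0.3],"turn":[0,0,0],"jaw":1},{"translation":[1,0,-0.5],"turn":[0,0,0],"jaw":1},{"translation":[1.5,0,-0.7],"turn":[0,0,0],"jaw":1},{"translation":[2,0,-0.9],"turn":[0,0,0],"jaw":1},{"translation":[2,0,-0.9],"turn":[0,0,0],"jaw":1},{"translation":[2,0,-0.9],"turn":[0,0,0],"jaw":1},{"translation":[2,0,-0.9],"turn":[0,0,0],"jaw":1},{"translation":[2,0,-0.9],"turn":[0,0,0],"jaw":1},{"translation":[2,0,-0.9],"turn":[0,0,0],"jaw":1},{"translation":[2,0,-0.9],"turn":[0,0,0],"jaw":1}]'
python3 -c "
from h import *
go(506.1,16.2,116.5)
b=snap('side');cv2.imwrite('pics/c9.png',cv2.resize(b['color'][130:260,210:340],(520,520),interpolation=cv2.INTER_CUBIC))"
```

```text
clock: 21.7
eef_pos: [508.0, 16.8, 116.6]
eef_rot: [[0.004, -0.948, -0.317], [0.003, -0.317, 0.948], [-1.0, -0.005, 0.001]]
contact_force: [2.2, 4.7, 12.7]
finger_gap: 12.0
p [508.   16.8 116.6] jaw axis 108.5 tilt 0.27 j [ -5.8   0.3  -9.9  79.6   0.2 -24.3] F [ 2.2  4.7 12.7] gap 12.0 t 21.7
shift in tool axes [0.1 2.  0.1] [[0.004, -0.948, -0.317], [0.003, -0.317, 0.948], [-1.0, -0.005, 0.001]]
```

View pics/c9.png

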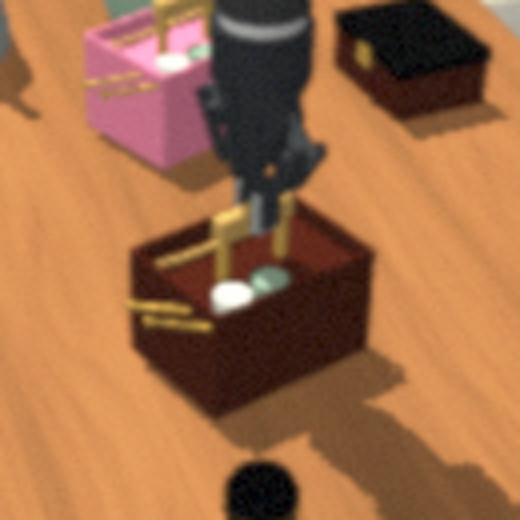

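The tray is flush on the box (no gap visible, force rises with no movement). Release and rise.

```bash
python3 -m crank '[{"translation":[0,0,0],"turn":[0,0,0],"jaw":0.7},{"translation":[0,0,0],"turn":[0,0,0],"jaw":0.4},{"translation":[0,0,0],"turn":[0,0,0],"jaw":0.1},{"translation":[0,0,0],"turn":[0,0,0],"jaw":0},{"translation":[0,0,0],"turn":[0,0,0],"jaw":0},{"translation":[-10,0,0],"turn":[0,0,0],"jaw":0},{"translation":[-30,0,0],"turn":[0,0,0],"jaw":0},{"translation":[-50,0,0],"turn":[0,0,0],"jaw":0},{"translation":[-75,0,0],"turn":[0,0,0],"jaw":0},{"translation":[-100,0,0],"turn":[0,0,0],"jaw":0}]'
python3 - <<'E'
from h import *; import pickle
go(506,16,217)
b=snap('side');a0,b0=pickle.load(open('s0.pkl','rb'))
for n,s in(('before',b0),('now',b)):
    im=s['color'].astype(int)[238:275,260:292];ys,xs=np.nonzero((im<60).all(2));print(n,'black',xs.mean()+260,ys.mean()+238)
d=np.abs(b['color'].astype(int)-b0['color'])[185:232,240:305].max(2);print('box region px changed',(d>60).sum())
cv2.imwrite('pics/c10.png',np.hstack([cv2.resize(s['color'][130:280,210:360],(400,400),interpolation=cv2.INTER_CUBIC) for s in(b0,b)]))
E
```

```text
clock: 22.75
eef_pos: [506.4, 15.9, 215.2]
eef_rot: [[-0.0, -0.948, -0.317], [-0.0, -0.317, 0.948], [-1.0, 0.0, -0.0]]
contact_force: [0.7, 0.1, 0.2]
finger_gap: 42.6
p [506.4  15.9 215.2] jaw axis 108.5 tilt 0.03 j [ -5.8  -0.1   0.9  91.1  -0.  -24.3] F [0.7 0.1 0.2] gap 42.6 t 22.75
shift in tool axes [-1.8  0.3  0.2] [[-0.0, -0.948, -0.317], [-0.0, -0.317, 0.948], [-1.0, 0.0, -0.0]]
before black 275.03754266211604 256.27645051194537
now black 275.0233333333333 256.2133333333333
box region px changed 6
```

The box region matches the start image (6 pixels changed) and the black jar has not moved. Handing in.

```bash
python3 -c "
from h import *
robot.sign_off()"
```

```text
the job is handed in; nothing more can be done
```

I swung the tray open to the robot's left by its bar and set the red jar down in the compartment. I then brought the tray back by its bar, lowered it onto the box, released it and raised the arm clear. I handed the job in after about 23 s of robot time.

- **Tray:** while I still held the bar, pressing down a little raised the force to about 13 N with almost no movement, so it was fully home. After release, the box area in the side camera matched the start picture (6 pixels changed).
- **Red jar:** it hung slightly tilted in the grip, but it met the compartment floor at the expected height. A picture taken after I let go showed it standing upright near the middle. I could not see it once the tray was closed.
- **Black jar:** its position in the side camera shifted by less than 0.1 pixel.
- **Robot:** clear of everything, with the wrist force near zero.

I used all 12 pictures, more than the 8 planned. The viewer refused the last before/after picture, so that final check rests on the pixel numbers alone. No check failed or disagreed.

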